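# Seat a battery module in the corner of the fence and hold it there

## Robot

A 7-joint arm with a two-finger parallel gripper is mounted at the origin on the work surface. World frame = base frame: x ahead of the robot, y to its left, z up, the work surface at z = 0. Lengths are in m, angles in rad, forces in N, time in s.
With the tool pointing down it reaches from about 0.425 to 0.95 m from the base axis. Payload 4.7 kg.
Tool frame: the origin (TCP) lies on the centre line of the jaws, within the pads' length; the fingertips stand robot.nose_length ahead of it and the grasp point (between the pads) lies 8 mm behind it (robot.nose_length is the distance from the TCP to the fingertips, in m); z points along the fingers, y is the line along which they close (so a half turn about z gives the same grasp; the last joint's range is limited). The gripper opens to 85 mm and grips with 20 to 120 N. Pads are 22 mm wide; open, the fingers measure 114 mm over their backs; the gripper's body (76 mm by 85 mm) begins 54 mm behind the grasp point. The pads swing forward as they close: fully open they stand 13 mm farther back than shut.
Start: joints at [1.087, 0.469, -0.049, 1.532, 0.024, 1.141, -0.082], TCP at [0.297, -0.606, 0.242] pointing down, gripper open.
Joint ranges: [-2.59, 2.59], [-0.33, 1.99], [-1.39, 1.29], [0.1, 2.45], [-1.04, 4.18], [0.21, 1.99], [-2.66, 2.66]. Speed limits (rad/s): [2.57, 2.57, 3.14, 3.14, 3.14, 3.14, 3.14].

## Interface

Orientations are given as [roll, pitch, yaw] about the fixed x, y, z axes, in that order (R = Rz(yaw) Ry(pitch) Rx(roll)).
In Python, from plant import robot gives the robot as it stands. Calls block until the motion is done:
- robot.goto(position, orientation): joint-space move of the TCP to a pose.
- robot.move_straight(position, vel=0.15, attitude=None, contact_N=None): straight line of the TCP; attitude=None keeps the orientation; vel is the mean speed in m/s. With contact_N (N) it stops when the force on the tool has changed by that much, and returns True; else False.
- robot.move_joints(angles): joint-space move.
- robot.grip(opening, strength=None): opening from 0.0 (shut) to 1.0 (fully open); strength is the grip in N (None keeps the last); returns when the fingers have stopped.
- robot.sleep(seconds).
- robot.inverse_kinematics(position, orientation): joint angles nearest the present ones, or None.
- robot.sense(): the state.
- robot.grab_frame(name): name is "scene" or "top" or "wrist"; returns a dict with "image" (420x560x3 uint8, red, green, blue), "range_z" (420x560 float32, m along the optical axis (not along the pixel's ray), 0 where there is no reading), "fx", "fy", "cx", "cy" (pixels), "R" (3x3) and "t" (3): a world point X has camera coordinates R X + t. Camera axes: x right, y down, z forward; pixel columns grow to the right and rows downward; lengths in m; the calibration is good to about 2 mm. A picture is of the moment at which its call begins.
A pose or a line that the arm cannot do raises robot.IKError and nothing moves.
- robot.close_job(): hands the job in; it is judged then, once.
The state is a dict: "t": time; "joint_pos": joint angles; "joint_velocities": joint speeds; "effort": joint torques, N m; "tcp_pos": TCP position; "tcp_rot": TCP orientation; "wrist_force": force on the tool from outside, world axes, zero at the start; "torque": the same for the moment, N m; "opening": opening from 0.0 (shut) to 1.0 (fully open); "gripper_force": force on a finger pad.
Only numpy, scipy, OpenCV 4.12 (cv2) and the standard library are available. Lean on these libraries where they do the work, as an engineer would, in place of code of your own. Each camera call takes 0.05 s, during which the arm holds its last target. There are 200 camera calls.

## Task

Slide the short battery module along the bench, standing on its base, until its tall front face lies flush against the aluminium fence and its left end touches the steel stop block. Then hold it with one firm diagonal push of the fingers, so that it bears against the fence and is pressed down onto the bench at once (some 10 N on each, besides its weight), and finish while still holding that push. Leave the other things on the bench where they are.

Things in the scene. Friction and masses are not known exactly. Their poses are not given: they have to be found in the camera images.
- module: workpiece: black battery module, 16 steel cell ends on top, about 0.7 kg. L-shaped from the side: base 120 (x) x 100 (y) x 14 mm, on it a tall block 90 x 100 mm, top at 70 mm, flush with the base at the front (+x) and both ends, leaving a ledge at the back. Too wide to grasp. Origin: centre of base underside; x to the front face, y left. Starts 50-140 mm short of the fence, turned up to 0.35 rad
- ledge (a point): middle of the top of the module's ledge (module frame -45, 0, 14 mm). The ledge lies on the robot's side, is bare, 30 mm deep (x -60 to -30 mm) and 100 mm long, 14 mm above the bench; the block's upright wall rises in front of it at x = -30 mm. The fingertips push here: forward on the wall, down on the ledge. Friction with the bench takes part of the forward push (coefficient up to about 1)
- corner_left (a point): lower left end of the module's front face (module frame 60, 50, 0 mm)
- corner_right (a point): lower right end of the module's front face (module frame 60, -50, 0 mm)
- fence: aluminium bar screwed to the bench beyond the module, 25 mm thick, 400 long, 45 high, fixed. Origin: on the bench at the foot of its working face (towards the robot), which is the plane x = 0 of its frame, from y = -210 to 190 mm; x points through the fence away from the robot, y left along it
- stop: steel stop block fixed to the bench in front of the left part of the fence, 70 (x) x 30 (y) x 40 mm high. Origin: on the bench, at the fence's face, at the foot of its working face (right-hand, -y side), which is the plane y = 0 of its frame and reaches 70 mm from the fence towards the robot; axes parallel to the fence's
- table: the grey bench top, flat, upper side at z = 0, origin at its middle; fixed
- holder: bystander: small black plate with six holes, 75 x 55 x 12 mm, flat on the bench; origin centre of underside; leave it
- tape: bystander: yellow tape roll lying flat, 76 mm across, 24 mm high; origin centre of underside; leave it
- driver: bystander: screwdriver lying on the bench, 150 mm long; its own x axis runs along it; leave it
- glue: bystander: small white bottle standing, 40 mm across, 90 mm high; origin centre of underside; leave it
- meter: bystander: grey handheld meter lying on its back, 140 x 72 x 32 mm; origin centre of underside; leave it
Mind the look-alikes: they are no part of the job. Leave any green or orange look-alike of the module alone.

How it is judged:
At the end, for the whole second after the job is handed in: Both ends of the front face within 4 mm of the fence, left end within 5 mm of the stop, module flat (0.04 rad) and still; held by the fingers so that it bears on the fence with over 4 N and on the bench with over 13 N (own weight 5.5 to 8.3 N) (x of corner_left in the frame of fence between -0.004 and 0.004 m and x of corner_right in the frame of fence between -0.004 and 0.004 m and y of corner_left in the frame of stop between -0.005 and 0.004 m and angle between module's own z axis and vertical below 0.04 rad and contact force between module and fence above 4 N and contact force between module and table above 13 N and contact force between the fingers and module above 6 N and linear speed of module below 0.01 m/s); the arm keeps its last pose, push and grip.
It fails at once if a bystander was shifted by more than 30 mm (distance of any of holder, tape, driver, glue, meter from where it was at the start of the episode above 0.03 m).
It also fails if it takes over 64 s, if anything falls off the work surface, if the arm or the gripper's body presses on something with over 40 N, if the wrist force passes 120 N, or if a joint passes its speed limit or range.

## Working session

There is one attempt and no reset: what is moved stays moved. The work goes in short steps, each a Python script; the robot and the scene stay as the last script left them, time stands still between calls to the robot, and variables do not carry over. Pictures are saved under pics/ and viewed, at most 10 in all, crops included, and the job is handed in when it is done.

```bash
ls; mkdir -p pics; python3 - <<'E'
from plant import robot
import cv2,pickle
s=robot.sense();print(s['t'],s['tcp_pos'],s['tcp_rot'],robot.nose_length)
for n in("top","scene"):
    f=robot.grab_frame(n);pickle.dump(f,open(n+'.pkl','wb'))
    cv2.imwrite(f'pics/{n}0.png',f['image'][...,::-1]);print(n,f['fx'],f['R'],f['t'])
E
```

```text
pics
0.0 [ 0.29628653 -0.60587006  0.24127005] [-3.13965575e+00  6.82353181e-05  4.54862900e-01] 0.011
top 529.4513493316045 [[ 0.01947612 -0.99956883 -0.02197347]
 [-0.99713195 -0.01781164 -0.07355698]
 [ 0.07313388  0.02334305 -0.99704891]] [-0.03088159  0.52080148  1.45339145]
scene 482.8783394368914 [[ 0.15767312  0.98748508 -0.00352047]
 [ 0.85869909 -0.13886836 -0.49330666]
 [-0.48762185  0.07475818 -0.86984835]] [-0.05275936 -0.41928498  1.51819442]
```

View pics/top0.png

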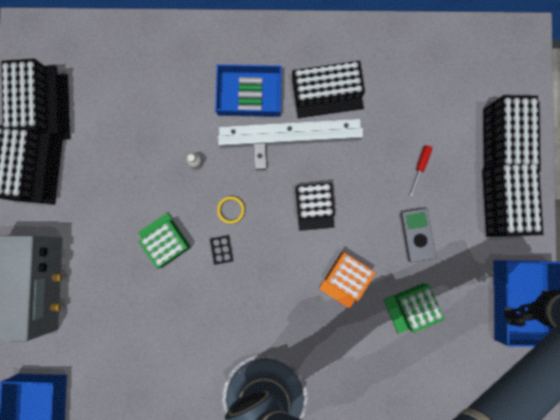

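View pics/scene0.png

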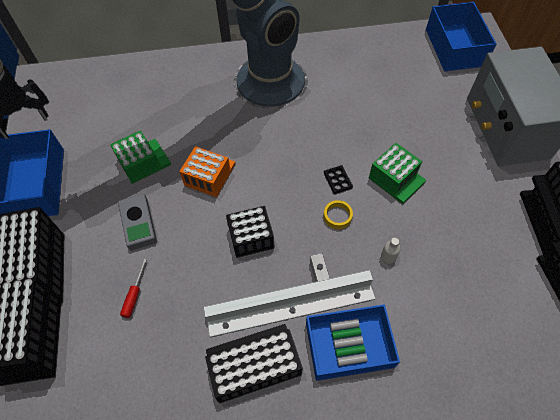

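The top view shows the black module at about (315,205) with its ledge at the bottom, robot side. The fence is at (290,132) and the stop at (260,157), so the module must go forward and left. I'll measure these from the depth data.

```bash
cat > h.py <<'E'
import numpy as np,cv2
def cloud(f):
    z=f['range_z'];v,u=np.mgrid[:z.shape[0],:z.shape[1]]
    c=np.stack([(u-f['cx'])/f['fx']*z,(v-f['cy'])/f['fy']*z,z],-1)
    P=(c-f['t'])@f['R'];P[z==0]=np.nan
    return P
def onplane(f,uv,h):
    uv=np.atleast_2d(uv);d=np.c_[(uv[:,0]-f['cx'])/f['fx'],(uv[:,1]-f['cy'])/f['fy'],np.ones(len(uv))]@f['R']
    o=-f['R'].T@f['t'];return o+d*((h-o[2])/d[:,2])[:,None]
E
python3 - <<'E'
import pickle,numpy as np,cv2
from h import *
np.set_printoptions(precision=4,suppress=True)
f=pickle.load(open('top.pkl','rb'));P=cloud(f)
print('table z',np.nanmedian(P[170:190,100:400:,2]))
for r,c in ((np.arange(116,152),290),(np.arange(116,152),235),(np.arange(116,152),345),(np.arange(135,175),260)):
    print(c,[(int(a),round(float(P[a,c,0]),3),round(float(P[a,c,2]),3)) for a in r[::2]])
print('modrow',[(int(a),round(float(P[a,315,0]),3),round(float(P[a,315,2]),3)) for a in range(176,236,3)])
print('stop',[(int(a),round(float(P[157,a,1]),3),round(float(P[157,a,2]),3)) for a in range(248,276,2)])
for n in('top','scene'):
    g=pickle.load(open(n+'.pkl','rb'));Q=cloud(g);X,Y,Z=[Q[...,i] for i in range(3)]
    for nm,m in (('modtop',(Z>.055)&(Z<.085)),('stop',(Z>.03)&(Z<.05)),('fence',(Z>.035)&(Z<.055))):
        n_,L,st,ce=cv2.connectedComponentsWithStats(m.astype(np.uint8))
        for i in range(1,n_):
            if st[i,4]>60:
                p=Q[L==i];mu=p.mean(0)
                if .45<mu[0]<.9 and abs(mu[1])<.35:
                    r=cv2.minAreaRect((p[:,:2]*1000).astype(np.float32))
                    print(n,nm,st[i,4],ce[i].round(),mu,r)
    for nm,img in((n,g['image']),):
        x0,y0,w,h=(205,110,170,130) if n=='top' else (190,190,200,150)
        cv2.imwrite(f'pics/{n}crop.png',cv2.resize(img[y0:y0+h,x0:x0+w,::-1],None,fx=4,fy=4,interpolation=2))
E
```

```text
table z 0.00024285292440582695
290 [(116, 0.785, 0.003), (118, 0.781, -0.006), (120, 0.774, -0.001), (122, 0.769, -0.006), (124, 0.76, 0.01), (126, 0.754, 0.011), (128, 0.746, 0.019), (130, 0.741, 0.017), (132, 0.73, 0.043), (134, 0.725, 0.041), (136, 0.718, 0.044), (138, 0.712, 0.046), (140, 0.707, 0.047), (142, 0.707, 0.019), (144, 0.704, 0.005), (146, 0.698, 0.002), (148, 0.692, 0.004), (150, 0.688, -0.001)]
235 [(116, 0.784, -0.002), (118, 0.778, -0.003), (120, 0.77, 0.005), (122, 0.765, 0.003), (124, 0.761, -0.003), (126, 0.754, 0.002), (128, 0.747, 0.007), (130, 0.74, 0.012), (132, 0.734, 0.015), (134, 0.729, 0.008), (136, 0.717, 0.041), (138, 0.711, 0.039), (140, 0.705, 0.044), (142, 0.699, 0.048), (144, 0.695, 0.038), (146, 0.695, 0.01), (148, 0.69, 0.004), (150, 0.684, 0.003)]
345 [(116, 0.788, -0.002), (118, 0.782, -0.0), (120, 0.777, -0.003), (122, 0.768, 0.009), (124, 0.762, 0.01), (126, 0.756, 0.01), (128, 0.753, 0.002), (130, 0.737, 0.045), (132, 0.732, 0.044), (134, 0.725, 0.048), (136, 0.721, 0.044), (138, 0.717, 0.035), (140, 0.717, 0.007), (142, 0.712, 0.005), (144,
[... 3727 characters left out ...]
((808.7608032226562, 91.7379150390625), (206.7179412841797, 97.23406982421875), 54.999942779541016)
scene fence 142 [253. 245.] [ 0.5861 -0.1218  0.0451] ((585.7822875976562, -120.97120666503906), (4.8316969871521, 97.92130279541016), 5.924202919006348)
scene fence 67 [389. 254.] [0.6613 0.2003 0.0459] ((659.2779541015625, 202.4336700439453), (38.25099182128906, 18.891986846923828), 57.354270935058594)
scene fence 2265 [292. 290.] [ 0.7137 -0.0461  0.0431] ((685.02685546875, -57.1312255859375), (98.7110366821289, 399.5078125), 4.13295316696167)
scene fence 309 [363. 322.] [0.8143 0.098  0.045 ] ((809.88623046875, 92.79144287109375), (209.1753387451172, 98.50236511230469), 54.476524353027344)
```

View pics/topcrop.png

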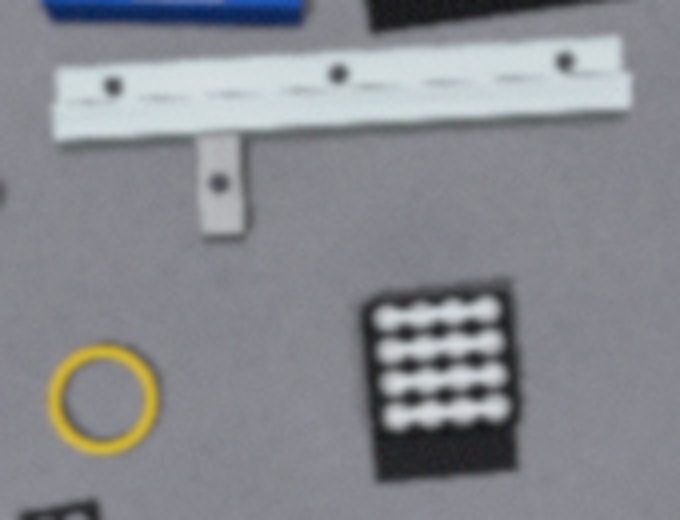

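The crop shows the fence face edge running from crop pixel (55,141) to (632,110) and the stop's right face at x≈243. The module's front edge is at y≈290. Next I'll fit these lines.

```bash
cat >> h.py <<'E'
def gray(f): return cv2.GaussianBlur(cv2.cvtColor(f['image'],cv2.COLOR_RGB2GRAY).astype(np.float32),(0,0),.6)
def edge(p,th):   # first subpixel crossing of th going along p
    s=np.sign(p-th);i=np.where(s[:-1]*s[1:]<0)[0]
    return None if len(i)==0 else i[0]+(th-p[i[0]])/(p[i[0]+1]-p[i[0]])
def fit(p): # line x=a+b*y robust
    b,a=np.polyfit(p[:,1],p[:,0],1);r=p[:,0]-a-b*p[:,1];k=abs(r)<2*r.std()+1e-6
    b,a=np.polyfit(p[k,1],p[k,0],1);return a,b,r[k].std()
def module(f):
    """block top rect: yaw, centre (world) from depth mask, edges cast on z=.07"""
    Q=cloud(f);X,Y,Z=[Q[...,i] for i in range(3)]
    m=((Z>.045)&(Z<.1)&(X>.45)&(X<.73)&(Y<.06)&(Y>-.25)&(gray(f)<1e9)).astype(np.uint8)
    m=cv2.morphologyEx(m,cv2.MORPH_OPEN,np.ones((9,9)))
    c=max(cv2.findContours(m,cv2.RETR_EXTERNAL,cv2.CHAIN_APPROX_NONE)[0],key=cv2.contourArea)[:,0].astype(float)
    w=onplane(f,c,.07)[:,:2]
    (cx,cy),(a,b),an=cv2.minAreaRect((w*1000).astype(np.float32))
    if an>45: an-=90;a,b=b,a
    return np.array([cx,cy])/1000,np.radians(an),(a,b)
E
python3 - <<'E'
import pickle
from h import *
np.set_printoptions(precision=4,suppress=True)
for n,h in(('top',0),('scene',.045)):
    f=pickle.load(open(n+'.pkl','rb'));g=gray(f);Q=cloud(f)
    # fence face edge: scan from the robot side towards the fence
    pts=[]
    for u in (range(275,355) if n=='top' else range(225,305)):
        r=range(152,125,-1) if n=='top' else range(270,318)
        p=g[list(r),u];th=(np.median(p[:5])+p.max())/2;e=edge(p,th)
        if e is not None: pts.append((u,r[0]+e*(r[1]-r[0])))
    w=onplane(f,pts,h);a,b,s=fit(w);print(n,'fence x=a+b y',a,b,s,len(w))
    print(n,'module',module(f))
    pts=[]
    for v in (range(150,165) if n=='top' else range(262,276)):
        c0,c1,st=(285,255,-1) if n=='top' else (295,325,1)
        r=range(c0,c1,st);z=Q[v,list(r),2];e=edge(z,.02)
        if e is not None: pts.append((r[0]+e*st,v))
        gi=g[v,list(r)]
    for hh in (0.,.04):
        w=onplane(f,pts,hh);a,b,s=fit(w[:,[1,0]]);print(n,'stop face y=a+b x @h',hh,a,b,s,'y at x=.66',a+b*.66)
    print(gi.round())
E
```

```text
top fence x=a+b y 0.7119587629334713 -0.07082108243555958 0.00036148378441008176 80
top module (array([ 0.539 , -0.1268]), np.float64(0.10693548017947048), (91.12554931640625, 100.1662826538086))
top stop face y=a+b x @h 0.0 -0.004958794273588942 0.026023279876717906 0.00017453778707734427 y at x=.66 0.012216570445044875
top stop face y=a+b x @h 0.04 -0.006608678791149766 0.0260232798767179 0.0001698419106629532 y at x=.66 0.010566685927484047
[137. 138. 137. 137. 136. 137. 136. 135. 136. 136. 136. 135. 133. 134.
 135. 134. 127. 112. 103. 116. 146. 170. 179. 181. 182. 182. 181. 183.
 182. 175.]
scene fence x=a+b y 0.7042851417867418 -0.07013577563821918 0.00029799278169424136 80
scene module (array([ 0.548, -0.125]), np.float64(0.11089176410397292), (101.66096496582031, 99.10405731201172))
scene stop face y=a+b x @h 0.0 -0.022659002744378987 0.05799257503938891 0.0002938479858421503 y at x=.66 0.015616096781617697
scene stop face y=a+b x @h 0.04 -0.028451471712794933 0.057992575039388976 0.0002832928842775848 y at x=.66 0.009823627813201792
[122. 123. 123. 123. 122. 124. 124. 123. 124. 123. 120. 120. 122. 122.
 118. 111.  80.  72.  66.  58.  83. 163. 191. 188. 186. 184. 183. 184.
 186. 187.]
```

```bash
cat >> h.py <<'E'
YF=.0705;ux=np.array([np.cos(YF),np.sin(YF)]);uy=np.array([-ux[1],ux[0]])
FR=.708*ux[0];ST=-.0355   # fence plane (r), stop plane (s)
def W(r,s,z): return list(r*ux+s*uy)+[z]
def rs(xy): return np.array([xy[:2]@ux,xy[:2]@uy])
def report(robot,tag):
    for n in('top','scene'):
        f=robot.grab_frame(n);cv2.imwrite(f'pics/{n}_{tag}.png',f['image'][...,::-1])
        c,y,ab=module(f);q=rs(c);print(n,'front gap',FR-q[0]-.045,'left gap',ST-q[1]-.05,'dyaw',y-YF,np.round(ab))
    s=robot.sense();print('t',s['t'],'tcp rs',rs(s['tcp_pos']),s['tcp_pos'],'F',s['wrist_force'])
E
python3 - <<'E'
from plant import robot
from h import *
np.set_printoptions(precision=4,suppress=True)
robot.grip(0.5)
print(robot.sense()['tcp_pos'],robot.sense()['opening'])
best=None
for y in(YF+np.pi/2,YF-np.pi/2):
    q=robot.inverse_kinematics(W(.525,-.270,.15),[np.pi,0,y]);print(y,q)
    if q is not None and (best is None or abs(q[6])<best[0]): best=(abs(q[6]),y)
o=[np.pi,0,best[1]]
robot.goto(W(.525,-.270,.15),o)
robot.move_straight(W(.525,-.270,.024),vel=.12,contact_N=15)
s=robot.sense();print(s['tcp_pos'],s['wrist_force'])
print(robot.move_straight(W(.525,ST-.1-.0115-.006,.024),vel=.05,contact_N=35))
report(robot,'lat')
E
```

```text
[ 0.2966 -0.6064  0.2424] 0.4981848402819935
1.6412963267948966 [ 0.6588  0.4643 -0.431   1.8154  0.2386  0.9131  0.1916]
-1.5002963267948966 [ 0.1808  0.4288  0.1996  1.8447 -0.1073  0.8785 -2.6396]
[ 0.5434 -0.2325  0.0248] [ 0.8227 -0.2749 -0.1416]
False
top front gap 0.13080742134548323 left gap -0.008925042172590734 dyaw -0.050023131228921866 [89. 72.]
scene front gap 0.1231809495001877 left gap -0.0008216252374551938 dyaw -0.09200502580238984 [104.  95.]
t 6.0583 tcp rs [ 0.525  -0.1531] [ 0.5345 -0.1157  0.024 ] F [ 0.3889 -3.4019 -0.7935]
```

```bash
python3 - <<'E'
from plant import robot
from h import *
np.set_printoptions(precision=4,suppress=True)
robot.move_straight(W(.525,ST-.1-.05,.024),vel=.15)
robot.move_straight(W(.525,ST-.1-.14,.14),vel=.25)
report(robot,'lat2')
E
```

```text
top front gap 0.1314519128654275 left gap 0.004475800204690579 dyaw -0.050023131228921866 [89. 99.]
scene front gap 0.12266036672180018 left gap 0.0031441473011507917 dyaw -0.0020282183882184834 [101. 101.]
t 7.2583 tcp rs [ 0.5242 -0.273 ] [ 0.5421 -0.2354  0.1383] F [ 0.4884 -0.4689  0.2918]
```

View pics/top_lat2.png

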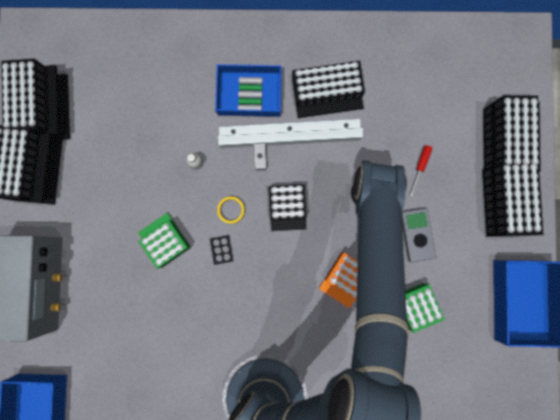

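The module at (288,203) is now parallel to the fence and about 4 mm short of the stop plane. Next is the forward push on the wall.

```bash
python3 - <<'E'
from plant import robot
from h import *
np.set_printoptions(precision=4,suppress=True)
o=[np.pi,-.12,YF];s0=-.0895
for z in(.14,.034): print(robot.inverse_kinematics(W(.445,s0,z),o))
robot.move_straight(W(.500,ST-.24,.16),vel=.3)
robot.goto(W(.445,s0,.16),o)
print(robot.move_straight(W(.445,s0,.034),vel=.12,contact_N=12))
st=robot.sense();print(st['t'],st['tcp_pos'],st['wrist_force'])
hit=robot.move_straight(W(.50,s0,.034),vel=.05,contact_N=4)
st=robot.sense();print('touch',hit,rs(st['tcp_pos']),st['wrist_force'])
hit=robot.move_straight(W(.645,s0,.034),vel=.05,contact_N=20)
st=robot.sense();print('fence',hit,rs(st['tcp_pos']),st['wrist_force'])
report(robot,'fwd')
E
```

```text
[ 0.1991  0.2015 -0.174   2.2119  0.0393  0.6121 -1.5005]
[ 0.0957  0.4015 -0.0618  2.2926  0.0337  0.3291 -1.4913]
False
10.25 [ 0.4507 -0.058   0.0345] [-0.1195 -0.6931  0.1608]
touch True [ 0.476  -0.0894] [-0.0601 -0.0196  0.4031]
fence True [ 0.5988 -0.0895] [0.5097 0.5927 0.1197]
top front gap -0.014751866667052263 left gap 0.013605464439650147 dyaw -0.05071843473586572 [46. 76.]
scene front gap 0.000754044992156741 left gap 0.0030673284468034426 dyaw -0.003463487445824656 [101. 101.]
t 13.325 tcp rs [ 0.5981 -0.0895] [ 0.6029 -0.0472  0.032 ] F [ 0.4229  0.2628 -0.0238]
```

```bash
python3 - <<'E'
from plant import robot
from h import *
np.set_printoptions(precision=4,suppress=True)
robot.move_straight(W(.585,-.0895,.034),vel=.1)
robot.move_straight(W(.56,-.12,.15),vel=.2)
o=[np.pi,0,YF+np.pi/2]
robot.goto(W(.64,ST-.16,.15),o)
print(robot.move_straight(W(.64,ST-.16,.024),vel=.12,contact_N=12))
hit=robot.move_straight(W(.64,ST-.1,.024),vel=.03,contact_N=15)
st=robot.sense();print('stop',hit,rs(st['tcp_pos']),st['wrist_force'])
robot.move_straight(W(.64,ST-.14,.024),vel=.15)
robot.move_straight(W(.62,ST-.20,.15),vel=.25)
report(robot,'nudge')
E
```

```text
False
stop True [ 0.6395 -0.1496] [ 0.3662 -1.0479  0.7688]
top front gap 0.007724859441824591 left gap 0.00016997156781434902 dyaw -0.04946688218158298 [ 93. 100.]
scene front gap -0.0010306151179123174 left gap -0.0008622929589786957 dyaw 0.0006007918220696934 [100. 101.]
t 19.5917 tcp rs [ 0.6191 -0.2335] [ 0.634  -0.1893  0.1478] F [-0.1607  0.5344 -0.1734]
```

View pics/top_nudge.png

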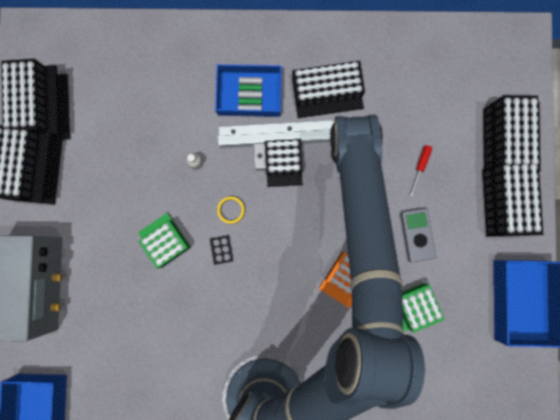

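View pics/scene_nudge.png

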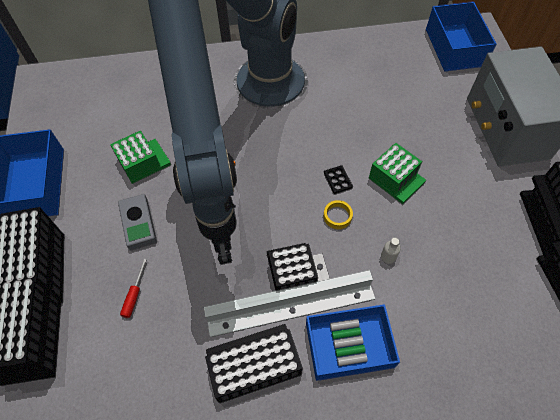

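The module at top (283,160) now sits at the fence and touches the stop, and the bystanders haven't moved. Now the diagonal hold, with small force-guided steps.

```bash
cat > hold.py <<'E'
from plant import robot
from h import *
def forces(f0):
    F=np.array(robot.sense()['wrist_force'])-f0
    return -F[:2]@ux,F[2],F[:2]@uy
def servo(c,f0,Tf,Td,n,kf=2e-4,kd=2e-4,cap=.0015):
    for i in range(n):
        a,b,l=forces(f0)
        if i%5==0: print(np.round([a,b,l],1),np.round(c,4))
        if abs(a-Tf)<2 and abs(b-Td)<2: break
        c[0]+=np.clip(kf*(Tf-a),-cap,cap)
        c[1]+=np.clip(-kd*(Td-b),-cap,cap) if Td is not None else 0
        robot.move_straight(W(c[0],c[2],c[1]),vel=.02);robot.sleep(.1)
    print('end',np.round(forces(f0),1),np.round(c,4),robot.sense()['t']);return c
E
python3 - <<'E'
from hold import *
np.set_printoptions(precision=4,suppress=True)
o=[np.pi,-.12,YF];s0=-.0855
robot.move_straight(W(.56,ST-.20,.15),vel=.25)
robot.goto(W(.579,s0,.12),o)
robot.move_straight(W(.579,s0,.05),vel=.12,contact_N=12)
robot.sleep(.3);f0=np.array(robot.sense()['wrist_force']);np.save('f0',f0)
hit=robot.move_straight(W(.579,s0,.015),vel=.02,contact_N=5)
p=robot.sense()['tcp_pos'];print('ledge',hit,rs(p),p[2],np.round(forces(f0),1))
z=p[2]+.001
robot.move_straight(W(.579,s0,z),vel=.02)
hit=robot.move_straight(W(.62,s0,z),vel=.03,contact_N=8)
p=robot.sense()['tcp_pos'];print('wall',hit,rs(p),p[2],np.round(forces(f0),1))
c=[float(rs(p)[0]),float(z),s0]
for i in range(4):
    c[0]+=.001;robot.move_straight(W(c[0],s0,c[1]),vel=.02);robot.sleep(.15);print(np.round(forces(f0),1),rs(robot.sense()['tcp_pos']),robot.sense()['tcp_pos'][2],robot.sense()['t'])
    if forces(f0)[0]>15: break
np.save('c',c)
E
```

```text
ledge True [ 0.579  -0.0855] 0.022859152220335507 [ 0.2  5.1 -0.9]
wall True [ 0.5866 -0.0855] 0.023769251743339624 [-0.7  4.3  0.5]
[-1.2  1.4 -0.1] [ 0.5882 -0.0855] 0.024018788695833463 24.95
[0.4 4.3 0.1] [ 0.5883 -0.0855] 0.023889416652905608 25.35
[4.  6.5 0.6] [ 0.5884 -0.0855] 0.02380235985371798 25.75
[6.5 9.2 0.6] [ 0.5885 -0.0854] 0.023737147744092257 26.15
```

```bash
python3 - <<'E'
from hold import *
np.set_printoptions(precision=4,suppress=True)
f0=np.load('f0.npy');s0=-.0855
robot.move_straight(W(.586,s0,.029),vel=.03)
hit=robot.move_straight(W(.62,s0,.029),vel=.03,contact_N=8)
p=robot.sense()['tcp_pos'];print('wall',hit,rs(p),p[2],np.round(forces(f0),1))
c=[float(rs(p)[0]),.029,s0]
for i in range(6):
    c[0]+=.001;robot.move_straight(W(c[0],s0,c[1]),vel=.02);robot.sleep(.15);print(np.round(forces(f0),1),rs(robot.sense()['tcp_pos']),robot.sense()['tcp_pos'][2],robot.sense()['t'])
    if forces(f0)[0]>15: break
np.save('c',c)
f=robot.grab_frame('scene');cv2.imwrite('pics/sc_h.png',cv2.resize(f['image'][190:320,220:380,::-1],None,fx=4,fy=4,interpolation=2));print(module(f))
E
```

```text
wall True [ 0.5987 -0.0855] 0.0281227509793038 [-0.  -0.5 -1. ]
[ 1.9 -1.3  0.9] [ 0.599  -0.0855] 0.02853420813971715 27.5583
[ 5.4 -0.5 -0.6] [ 0.5991 -0.0855] 0.028498538924105216 27.9583
[ 7.   1.5 -0.2] [ 0.5992 -0.0855] 0.028444837737881427 28.3583
[10.   5.5  0.5] [ 0.5992 -0.0855] 0.028428085692731996 28.7583
[11.3  7.2 -0.1] [ 0.5993 -0.0856] 0.028369619020915678 29.1583
[14.3 11.   0.3] [ 0.5993 -0.0855] 0.028368325870525676 29.5583
(array([ 0.6651, -0.0381]), np.float64(0.07115785004842463), (100.5367202758789, 100.89823150634766))
```

View pics/sc_h.png

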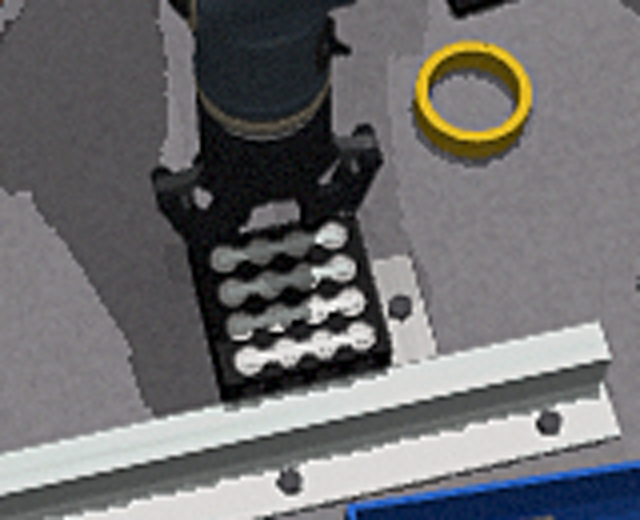

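The fingers now bear on the wall and the module sits square to the fence. I'll ease off, lower onto the ledge just behind the wall, then build the force.

```bash
python3 - <<'E'
from hold import *
np.set_printoptions(precision=4,suppress=True)
f0=np.load('f0.npy');s0=-.0855
robot.move_straight(W(.5975,s0,.028),vel=.03)
robot.sleep(.1)
hit=robot.move_straight(W(.5975,s0,.018),vel=.02,contact_N=5)
p=robot.sense()['tcp_pos'];print('ledge',hit,rs(p),p[2],np.round(forces(f0),1))
c=[.599,float(p[2]),s0]
c=servo(c,f0,30,16,22,kf=2.5e-4,kd=2e-4)
print(rs(robot.sense()['tcp_pos']),robot.sense()['tcp_pos'][2]);np.save('c',c)
f=robot.grab_frame('scene');print(module(f))
E
```

```text
ledge True [ 0.5982 -0.0855] 0.023828271110632945 [ 0.6  4.  -1.3]
[ 0.6  4.  -1.3] [ 0.599   0.0238 -0.0855]
[16.5 19.3  0.3] [ 0.6065  0.0243 -0.0855]
[26.6 18.1  0.4] [ 0.6135  0.027  -0.0855]
end [28.5 17.3  0.9] [ 0.6155  0.0281 -0.0855] 35.05
[ 0.5996 -0.0855] 0.023786881942759665
(array([ 0.6651, -0.038 ]), np.float64(0.07232289147917183), (100.4775619506836, 100.6614761352539))
```

```bash
python3 - <<'E'
from hold import *
f0=np.load('f0.npy');c=list(np.load('c.npy'))
c=servo(c,f0,35,14,20,kf=2.5e-4,kd=2e-4)
for i in range(3): robot.sleep(.4);print(np.round(forces(f0),1))
f=robot.grab_frame('scene');q,y,_=module(f);print(rs(q),y-YF)
a,b,l=forces(f0)
if 31<a<39 and 10<b<19: print(robot.close_job(),robot.sense()['t'])
E
```

```text
[28.9 16.8  0. ] [ 0.6155  0.0281 -0.0855]
end [33.2 15.4  0.1] [ 0.6181  0.0294 -0.0855] 35.8
[32.4 15.2  1.3]
[32.6 15.1  1.7]
[32.5 15.1  0.6]
[ 0.65184694 -0.08497554] 0.001822958058199084
the job is handed in; nothing more can be done
the job is handed in; nothing more can be done
```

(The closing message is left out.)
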